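# Index the pallet and hold the spread retaining ring over the stub's groove

## Robot

A 6-joint arm with a two-finger parallel gripper is mounted at the origin on a cart in front of the work surface, level with it; the furniture and walls round the work are solid. World frame = base frame: x ahead of the robot, y to its left, z up, the work surface at z = 0. Lengths are in mm, angles in rad, forces in N, time in s.
With the tool pointing down it reaches from about 275 to 1000 mm from the base axis. Payload 8.4 kg.
Tool frame: the origin (TCP) lies midway between the tips of the shut fingers; the grasp point (between the pads) lies 19 mm behind it; z points along the fingers, y is the line along which they close (so a half turn about z gives the same grasp; the last joint's range is limited). The gripper opens to 85 mm and grips with 20 to 120 N. Pads are 22 mm wide; open, the fingers measure 114 mm over their backs; the gripper's body (76 mm by 85 mm) begins 54 mm behind the grasp point. The pads swing forward as they close: fully open they stand 13 mm farther back than shut.
Start: joints at [-1.155, 0.353, 1.633, -0, 1.155, -0.002], TCP at [253.593, -571.243, 231.281] pointing down, gripper open.
Joint ranges: [-2.63, 2.63], [-0.92, 2.1], [0.06, 2.66], [-1.3, 4.44], [0, 2.69], [-3.02, 3.02]. Speed limits (rad/s): [2.22, 2.22, 2.79, 3.14, 3.14, 3.14].

## Interface

Orientations are given as a unit quaternion [x, y, z, w].
In Python, from station import manip, vision gives the robot as it stands.
- The arm moves only by the tool servo_tool, never from a script. Its argument "series" is a list of rows, each a list of 6 numbers: the shift along the tool's x, y, z in m, then the turn, a rotation vector about the tool's x, y, z in degrees. In form: [[x, y, z, wx, wy, wz], ...]. A call has 1 to 5 rows; each row is the pose to reach, as a shift and turn from the pose commanded when the call began, along the tool's axes at that moment; what a row does not reach only later rows make up. A row lasts 1/12 s, in which the tool goes at most 41.7 mm and 7.16 degrees, less where a joint would pass 70% of its speed; a pose out of reach is approached as far as the arm can. A call with a gripper value outside its range is refused whole. "claw" is the finger opening in m, from 0 to 0.0854, set as the call begins (left out, the last holds). The fingers move at their own pace and stop on an object; the grip force is fixed at half the most. Time passes only in rows, so rows that repeat a pose let the fingers close. It gives the time, the measured TCP pose, the force, the opening and the grip force at its end, in the units of the state.
- manip.read_state(): the state, without advancing time (a new reading comes with each control period).
- vision.grab_frame(name): name is "side" or "top"; returns the picture (480x640x3 uint8, red, green, blue); there is no depth.
- vision.camera_params(name): a dict with "fx", "fy", "cx", "cy" (pixels), "rvec" (rotation vector, rad) and "tvec" (3), from world to camera coordinates, as OpenCV has them. Camera axes: x right, y down, z forward; pixel columns grow to the right and rows downward; lengths in mm; the calibration is good to about 2 mm. A picture is of the moment at which its call begins. camera_params takes no time and is no camera call.
- manip.hand_in(): hands the job in; it is judged then, once.
Trained networks look in the newest picture that a camera, given by its name, has taken for a name from the list of things; names that differ only in an ending like _2 or _b are one class to them, and where a whole thing is asked for, a point or a joint stands for the part that bears it (a point fixed in the world has none). Each returns a list of dicts, best first, with "p" (0 to 1); they miss things now and then, are a little off and sometimes report something else, mostly with a low value. They report only what shows in the picture. A call takes as long as a camera call.
- vision.regions_of(query, camera): "mask" (480x640 bool, what is visible of it) and "uv" ([column, row] in pixels, amid what is visible of it).
The state is a dict: "t": time; "q": joint angles; "qd": joint speeds; "effort": joint torques, N m; "tcp_pos": TCP position; "tool_rot": TCP orientation; "contact_force": force on the tool from outside, world axes, zero at the start; "ft_torque": the same for the moment, N m; "width": opening from 0.0 (shut) to 1.0 (fully open); "grip_force": force on a finger pad.
Only numpy, scipy, OpenCV 4.12 (cv2) and the standard library are available. Lean on these libraries where they do the work, as an engineer would, in place of code of your own. Each camera call takes 0.05 s, during which the arm holds its last target. There are 200 camera calls.

## Task

First push the pallet along its rail slide to the right until it clicks into the detent where its mark lines up with the finger on the front wall. Then squeeze the handles of the ring spreader fully together, lift it out of its stand, bring its spread ring straight down over the upright stub axle without forcing it and finish while holding it there: handles still fully squeezed, tool upright, the ring level with the groove, centred round it and not touching the stub. Leave the pallet in the detent and the loupe, vial and brass weight where they are.

Things in the scene. Friction and masses are not known exactly. Their poses are not given: they have to be found in the camera images.
- track: Fixed aluminium rail slide, 104 x 320 mm, standing on the table; origin at the centre of its underside. The rail runs along its y axis; z is up. Front wall along its -x side, top 34 mm above the table, with one finger 6 mm wide rising to 56 mm at y = -15 mm, which marks the detent station.
- pallet (a joint): Slide of the grey pallet (74 x 100 mm, 0.5 kg, friction about 0.5 N) on the track, in m: 0 at the left end, grows to the right (along track -y), end stop at 0.17. Pallet centre at track y = 85 mm minus this value. The detent is at 0.100: a sprung ball drops between two pins, needs about 8 N to enter or leave and draws the pallet in from the last 4 mm. A dark mark on the pallet then faces the finger.
- push_plate (a point): Middle of the outer (left, track +y) face of the upright push plate on the pallet's left end. Plate 50 mm along track x, 8 mm thick, top 87 mm and foot 43 mm above the table; this point is 71 mm above the table. Plate to stub surface: 42 mm clear. Axes as the track's.
- groove (a point): Centre of the groove of the upright steel stub axle on the pallet, 82 mm above the table, 63 mm to the right (track -y) of the push plate's outer face. z up along the stub. Groove 21 mm in diameter, 14 mm high; the stub above and below it is 26 mm in diameter, its chamfered top 29.5 mm above the groove centre, its foot flange 31 mm below.
- stand: Fixed tool stand, base 100 (x) x 70 (y) x 8 mm, two uprights at x = +-30 mm with open-topped notches 9 mm deep, in which the spreader's crossbar lies; tops of the uprights 95.5 mm above the table. Origin at the centre of its underside.
- ring_centre (a point): Centre of the spreader's split ring, 25 mm above the table in the stand; axes of the spreader. Ring of two 120 degree segments, one on each nose, 5 mm thick, bore 22 mm and outside 32 mm when closed. Fully squeezed, each segment moves 8.4 mm outward along y at the same height, and the 26 mm stub passes with about 4 mm to spare all round. Free height for the stub above it, up to the crossbar: 61 mm.
- handles (a point): Grip point midway between the spreader's two handles, 113 mm above the ring centre, axes of the spreader. Handles reach 133 mm above the ring; free they lean outward, about 60 mm over their outer faces here, 65 mm at the top; squeezed to the stop they are upright and parallel, about 46 mm outside. 16 mm wide in x, rubber faces from 90 to 133 mm above the ring. Squeezing fully takes about 5 N here.
- left_arm (a joint): Angle of the spreader's arm at its +y side, rad: 0 ring closed, 0.13 fully squeezed against the stop (ring spread). Sprung closed.
- right_arm (a joint): The same for the arm at its -y side.
- loupe_c (a point): Bystander: black round loupe, 38 mm across, 30 mm high; its centre.
- vial_c (a point): Bystander: white vial, 26 mm across, 52 mm high; its centre.
- weight_c (a point): Bystander: larger brass check weight, 29 mm across, 30 mm high; its centre.
- spreader: Ring spreader, loose, 0.17 kg, 135 mm tall, upright in the stand (x along the stand's x): sprung pliers with handles up and noses down. z up along the tool, x along its crossbar, y the line along which the handles are squeezed. The arms turn on pivots 65 mm above the ring at y = +-18 mm; the square crossbar, 84 mm long at pivot height, rests in the notches. Origin at the ring centre.

How it is judged:
By the outcome, as a careful person would: the job done as asked, in the order asked, and still so for the second after the job is handed in, while the arm keeps its last pose, push and grip.
It also fails if it takes over 53 s, if anything falls off the work surface, if the arm or the gripper's body presses on something with over 40 N, if the wrist force passes 120 N, or if a joint passes its speed limit or range.

## Working session

There is one attempt and no reset: what is moved stays moved. The work goes in short steps, Python scripts to look and compute and a tool call to move; the robot and the scene stay as the last step left them, time stands still between calls to the robot, and variables do not carry over. Pictures are saved under pics/ and viewed, at most 10 in all, crops included, and the job is handed in when it is done.

Besides the shell and the picture viewer there is one more tool, called after "Request:" in YAML: its name, and indented under it one key for each argument. servo_tool: Moves the arm, as the interface text tells. Its arguments: {"type":"object","properties":{"series":{"type":"array"},"claw":{"type":"number"}},"required":["series"]}

```bash
mkdir -p pics; cat > h.py <<'E'
import numpy as np, cv2
from station import manip, vision
def cam(n):
    p=vision.camera_params(n); K=np.array([[p['fx'],0,p['cx']],[0,p['fy'],p['cy']],[0,0,1.]])
    return K,np.array(p['rvec'],float),np.array(p['tvec'],float)
def ray(n,uv):
    K,r,t=cam(n); R=cv2.Rodrigues(r)[0]
    return -R.T@t, R.T@np.linalg.inv(K)@np.array([uv[0],uv[1],1.])
def atz(n,uv,z):
    c,d=ray(n,uv); return c+d*(z-c[2])/d[2]
def proj(n,P):
    K,r,t=cam(n); return cv2.projectPoints(np.array(P,float).reshape(-1,1,3),r,t,K,None)[0].reshape(-1,2)
def tri(a,ua,b,ub):
    A=np.zeros((3,3));y=np.zeros(3);
    for n,u in((a,ua),(b,ub)):
        c,d=ray(n,u);d=d/np.linalg.norm(d);M=np.eye(3)-np.outer(d,d);A+=M;y+=M@c
    return np.linalg.solve(A,y)
def save(n,f):
    im=vision.grab_frame(n); cv2.imwrite('pics/'+f,im[:,:,::-1]); return im
E
python3 - <<'E'
from h import *
for n in('side','top'):
    save(n,n+'0.png'); print(n,ray(n,(320,240)),cam(n)[0][0,0])
    for q in('track','pallet','push_plate','groove','stand','ring_centre','handles','spreader','loupe_c','vial_c','weight_c'):
        for d in vision.regions_of(q,n)[:2]:
            m=d['mask'];ys,xs=np.nonzero(m); print(q,round(d['p'],2),np.round(d['uv']),[xs.min(),xs.max(),ys.min(),ys.max()] if len(xs) else '',m.sum())
s=manip.read_state();print(s['t'],s['tcp_pos'],s['tool_rot'])
E
```

```text
side (array([ 585.7511568 , -575.40324779,  634.99152697]), array([-0.04181838,  0.77537514, -0.63018385])) 481.05384546917554
track 0.81 [287. 248.] [np.int64(241), np.int64(325), np.int64(177), np.int64(303)] 6545
pallet 0.93 [297. 202.] [np.int64(275), np.int64(317), np.int64(176), np.int64(227)] 1503
push_plate 0.64 [298. 206.] [np.int64(275), np.int64(317), np.int64(177), np.int64(226)] 1489
push_plate 0.54 [281. 348.] [np.int64(272), np.int64(285), np.int64(315), np.int64(394)] 700
groove 0.75 [301. 205.] [np.int64(275), np.int64(318), np.int64(177), np.int64(227)] 1519
stand 0.65 [281. 406.] [np.int64(235), np.int64(314), np.int64(359), np.int64(435)] 2899
ring_centre 0.82 [276. 363.] [np.int64(246), np.int64(300), np.int64(316), np.int64(407)] 1813
handles 0.93 [275. 367.] [np.int64(246), np.int64(300), np.int64(315), np.int64(406)] 1871
spreader 0.79 [274. 369.] [np.int64(245), np.int64(300), np.int64(315), np.int64(408)] 1968
spreader 0.35 [349. 427.] [np.int64(341), np.int64(361), np.int64(417), np.int64(443)] 460
loupe_c 0.79 [375. 293.] [np.int64(365), np.int64(384), np.
[... 745 characters left out ...]
.int64(458), np.int64(242), np.int64(278)] 652
handles 0.66 [436. 262.] [np.int64(417), np.int64(458), np.int64(242), np.int64(279)] 574
spreader 0.69 [436. 260.] [np.int64(417), np.int64(458), np.int64(243), np.int64(278)] 579
loupe_c 0.7 [326. 199.] [np.int64(318), np.int64(334), np.int64(193), np.int64(209)] 220
loupe_c 0.64 [434. 260.] [np.int64(418), np.int64(457), np.int64(244), np.int64(276)] 461
vial_c 0.49 [301. 189.] [np.int64(295), np.int64(305), np.int64(186), np.int64(200)] 134
weight_c 0.43 [441. 217.] [np.int64(434), np.int64(446), np.int64(211), np.int64(222)] 123
1.2 [ 253.59831599 -571.23930289  231.30286835] [ 9.78260295e-01  2.07380797e-01  9.22874037e-06 -2.12706121e-06]
```

```bash
python3 - <<'E'
import cv2
a=cv2.imread('pics/top0.png')[180:320,185:465]; cv2.imwrite('pics/t1.png',cv2.resize(a,None,fx=2.85,fy=2.85,interpolation=2))
a=cv2.imread('pics/side0.png')[165:445,225:405]; cv2.imwrite('pics/s1.png',cv2.resize(a,None,fx=2.14,fy=2.14,interpolation=2))
E
```

```text
(no output)
```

View pics/t1.png

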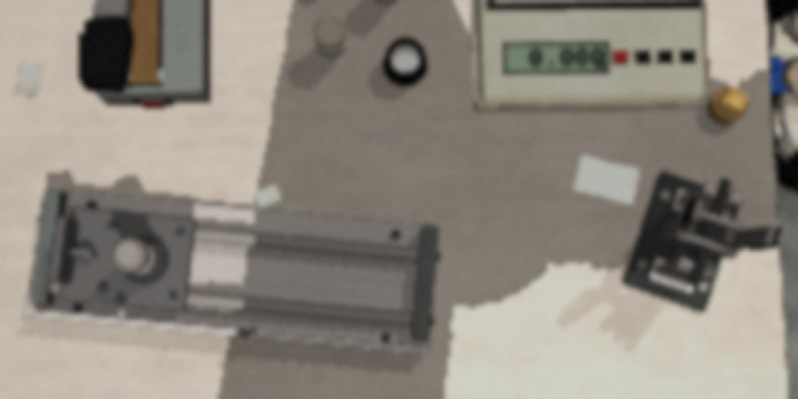

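View pics/s1.png

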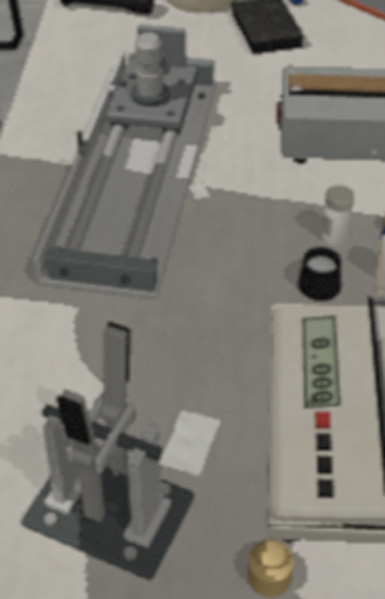

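```bash
cat >> h.py <<'E'
def T(x,y,yaw,P):
    c,s=np.cos(yaw),np.sin(yaw);P=np.array(P,float);return P@np.array([[c,s,0],[-s,c,0],[0,0,1]])+[x,y,0]
def tile(n,im,box,z,segs):
    u0,v0,u1,v1=box; a=cv2.resize(im[v0:v1,u0:u1],None,fx=z,fy=z,interpolation=cv2.INTER_CUBIC)
    for P,col in segs:
        q=((proj(n,P)-[u0,v0]+.5)*z*16).astype(np.int32); cv2.polylines(a,[q.reshape(-1,1,2)],False,col,1,cv2.LINE_AA,4)
    return a
def rect(x0,x1,y0,y1,z): return [[x0,y0,z],[x1,y0,z],[x1,y1,z],[x0,y1,z],[x0,y0,z]]
def circ(x,y,r,z): return [[x+r*np.cos(a),y+r*np.sin(a),z] for a in np.linspace(0,6.2832,25)]
def trackw(p,d):
    y=85-d; yp=y+50
    g=[(rect(-52,52,-160,160,0),(0,0,255)),([[-52,-12,34],[-52,-12,56],[-52,-18,56],[-52,-18,34]],(0,255,0)),
       (circ(0,G(d)[1],13,111.5),(255,255,0)),(rect(-25,25,G(d)[1]+55,G(d)[1]+63,87),(255,0,255))]
    return [(T(*p,P),c) for P,c in g]
def G(d): return np.array([0,85-d-0,82.])
def standw(p,op=True):
    g=[(rect(-50,50,-35,35,8),(0,0,255))]
    for s in(-1,1):
        g.append(([[s*30,0,8],[s*30,0,95.5]],(0,255,0)))
        g.append(([[-8,s*30,138],[-8,s*32.5,158],[8,s*32.5,158],[8,s*30,138]],(255,0,255)))
    g.append(([[-42,0,90],[42,0,90]],(255,255,0)))
    return [(T(*p,P),c) for P,c in g]
E
python3 - <<'E'
from h import *
S=lambda u,v:(225+u/2.14,165+v/2.14); U=lambda u,v:(185+u/2.85,180+v/2.85)
print('stub',tri('side',S(149,40),'top',U(130,252)))
print('base corners top',[np.round(atz('top',U(*c),8)) for c in((662,172),(737,190),(703,308),(626,283))])
print('base corners side',[np.round(atz('side',S(*c),8)) for c in((22,522),(150,578),(194,492))])
print('handles side',[np.round(atz('side',S(*c),158)) for c in((118,325),(75,397))])
print('handles top',[np.round(atz('top',U(*c),158)) for c in((724,183),(772,237))])
print('track side',[np.round(atz('side',S(*c),0)) for c in((38,285),(155,292))], 'top',[np.round(atz('top',U(*c),0)) for c in((22,335),(430,368))])
E
```

```text
stub [487.9055366  247.69502274 109.90574832]
base corners top [array([ 555., -168.,    8.]), array([ 539., -228.,    8.]), array([ 443., -196.,    8.]), array([ 464., -135.,    8.])]
base corners side [array([ 444., -197.,    8.]), array([ 534., -231.,    8.]), array([ 558., -167.,    8.])]
handles side [array([ 511., -152.,  158.]), array([ 493., -207.,  158.])]
handles top [array([ 526., -176.,  158.]), array([ 487., -208.,  158.])]
track side [array([413.,  30.,   0.]), array([513.,  27.,   0.])] top [array([429., 357.,  -0.]), array([398.,  25.,   0.])]
```

```bash
sed -i 's/85-d-0,82/85-d-13,82/' h.py; cat > ov.py <<'E'
from h import *
def ov(tp,d,sp,out,ims=None):
    im={n:cv2.imread('pics/%s0.png'%n) for n in('side','top')} if ims is None else ims
    a=tile('top',im['top'],(190,240,350,310),5,trackw(tp,d)); 
    b=tile('top',im['top'],(398,235,462,293),4,standw(sp))
    c=tile('side',im['side'],(230,305,320,440),4,standw(sp)); 
    c=c[:250*2]
    e=tile('side',im['side'],(235,170,330,310),2.6,trackw(tp,d))
    C=np.zeros((600,800,3),np.uint8)
    # layout
    C1=np.zeros((590,800,3),np.uint8)
    a=cv2.resize(a,(540,236)); 
    C1[:236,:540]=a; C1[236:236+232,:256]=b; C1[:540,541:541+259]=c[:540,:259] if c.shape[0]>=540 else 0
    if c.shape[0]<540: C1[:c.shape[0],541:800]=c[:,:259]
    C1[236:236+354,280:280+247]=e[:354,:247]
    cv2.imwrite(out,C1)
E
python3 - <<'E'
from ov import *
ov((420+52+2,185,-.09),.0,(500,-182,-.33),'pics/o1.png')
tc=np.array([474,185,0]);P=np.array([488,248.])-tc[:2];c,s=np.cos(-.09),np.sin(-.09);print(c*P[0]+s*P[1],-s*P[0]+c*P[1])
E
```

```text
8.280989662693225 64.00332186852779
```

View pics/o1.png

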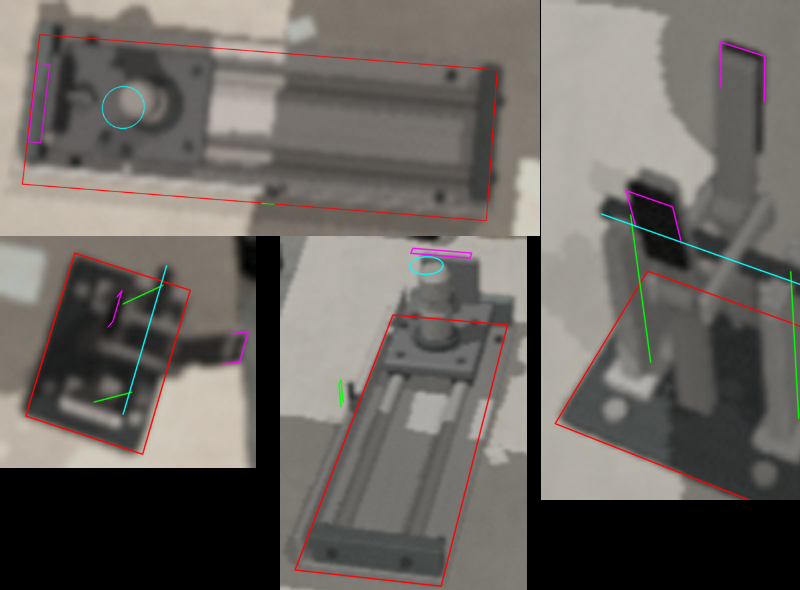

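```bash
cat > o2.py <<'E'
import sys
from h import *
def o2(p,d,out,k='0'):
    im={n:cv2.imread('pics/%s%s.png'%(n,k)) for n in('side','top')}
    a=tile('top',im['top'],(190,240,350,310),5,trackw(p,d))
    b=tile('side',im['side'],(240,170,330,235),4,trackw(p,d)); c=tile('side',im['side'],(235,235,330,310),3.3,trackw(p,d))
    C=np.zeros((612,800,3),np.uint8);C[:350]=a;C[350:610,:360]=b;C[350:597,370:370+c.shape[1]]=c[:247];cv2.imwrite(out,C[:600])
E
python3 -c "
from o2 import *
o2((482,184,-.115),.005,'pics/o2.png')"
```

```text
(no output)
```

View pics/o2.png

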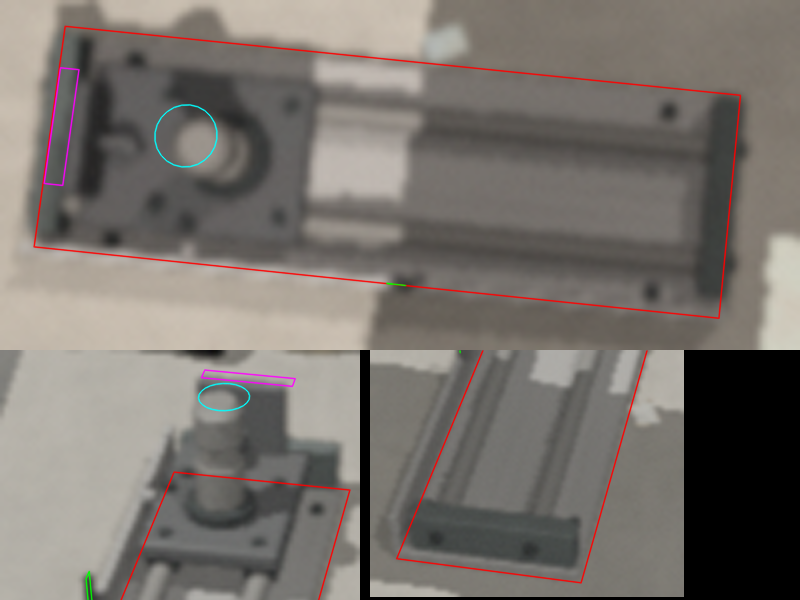

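The views confirm the track at about (480,183) mm with yaw −0.115, the pallet near its left end (stub top at column 230, row 268 in top), and the spreader stand at about (500,−182) with yaw −0.33. I'll move to the left of the push plate first.

```bash
cat > go.py <<'E'
import sys,numpy as np
from scipy.spatial.transform import Rotation as R
from h import manip
def go(tx,ty,tz,ydeg):
    s=manip.read_state();A=R.from_quat(s['tool_rot']);a=np.radians(ydeg)
    y=np.array([np.cos(a),np.sin(a),0]);z=np.array([0,0,-1.]);x=np.cross(y,z)
    B=R.from_matrix(np.array([x,y,z]).T)
    print('t',round(s['t'],2),'tcp',np.round(s['tcp_pos'],1),'w',round(s['width'],3),'F',np.round(s['contact_force'],1),'q6',round(s['q'][5],2))
    print('shift m',np.round(A.inv().apply(np.array([tx,ty,tz])-s['tcp_pos'])/1000,4),'turn',np.round((A.inv()*B).as_rotvec(degrees=True),2))
if __name__=='__main__': go(*map(float,sys.argv[1:5]))
E
python3 go.py 500 350 231 -96.6
```

```text
t 1.2 tcp [ 253.6 -571.2  231.3] w 0.998 F [-0.3 -0.1 -0.9] q6 -0.0
shift m [ 5.99e-01 -7.42e-01  3.00e-04] turn [-0.   -0.   30.54]
```

Request:
servo_tool:
  series:
    - [0.024, -0.0297, 0, 0, 0, 0]
    - [0.048, -0.0594, 0, 0, 0, 0]
    - [0.072, -0.089, 0, 0, 0, 0]
    - [0.096, -0.1187, 0, 0, 0, 0]
    - [0.12, -0.1484, 0, 0, 0, 0]
  claw: 0.0

```text
t: 1.62
tcp_pos: [303.1, -385.3, 231.2]
tool_rot: [0.978, 0.207, 0.0, 0.0]
contact_force: [1.8, -0.2, -0.4]
width: 0.301
grip_force: 0.0
```

Request:
servo_tool:
  series:
    - [0.024, -0.0297, 0, 0, 0, 0]
    - [0.048, -0.0594, 0, 0, 0, 0]
    - [0.072, -0.089, 0, 0, 0, 0]
    - [0.096, -0.1187, 0, 0, 0, 0]
    - [0.12, -0.1484, 0, 0, 0, 0]

```text
t: 2.03
tcp_pos: [352.6, -201.0, 231.6]
tool_rot: [0.978, 0.207, 0.0, 0.0]
contact_force: [0.9, -0.3, 0.5]
width: 0.0
grip_force: 0.0
```

Request:
servo_tool:
  series:
    - [0.024, -0.0297, 0, 0, 0, 0]
    - [0.048, -0.0594, 0, 0, 0, 0]
    - [0.072, -0.089, 0, 0, 0, 0]
    - [0.096, -0.1187, 0, 0, 0, 0]
    - [0.12, -0.1484, 0, 0, 0, 0]

```text
t: 2.45
tcp_pos: [402.2, -16.4, 231.7]
tool_rot: [0.978, 0.207, 0.001, 0.0]
contact_force: [0.6, -0.9, -0.3]
width: 0.004
grip_force: 0.0
```

Request:
servo_tool:
  series:
    - [0.024, -0.0297, 0, 0, 0, 0]
    - [0.048, -0.0594, 0, 0, 0, 0]
    - [0.072, -0.089, 0, 0, 0, 0]
    - [0.096, -0.1187, 0, 0, 0, 0]
    - [0.12, -0.1484, 0, 0, 0, 0]

```text
t: 2.87
tcp_pos: [451.6, 168.2, 231.5]
tool_rot: [0.978, 0.208, 0.0, -0.0]
contact_force: [1.1, -1.2, 0.2]
width: -0.0
grip_force: 0.0
```

```bash
python3 go.py 500 350 231 -96.6
```

```text
t 2.87 tcp [451.6 168.2 231.5] w -0.0 F [ 1.1 -1.2  0.2] q6 1.51
shift m [ 0.1181 -0.1464  0.0006] turn [-0.   -0.04 30.56]
```

Request:
servo_tool:
  series:
    - [0.023, -0.029, 0, 0, 0, 6]
    - [0.047, -0.058, 0, 0, 0, 12]
    - [0.071, -0.088, 0, 0, 0, 18]
    - [0.095, -0.117, 0, 0, 0, 24]
    - [0.118, -0.1464, 0, 0, 0, 30.5]

```text
t: 3.28
tcp_pos: [500.1, 349.8, 231.3]
tool_rot: [0.998, -0.06, 0.0, -0.0]
contact_force: [1.7, -0.3, -0.1]
width: 0.001
grip_force: 0.0
```

Request:
servo_tool:
  series:
    - [0, 0, 0.04, 0, 0, 0]
    - [0, 0, 0.08, 0, 0, 0]
    - [0, 0, 0.12, 0, 0, 0]
    - [0, 0, 0.15, 0, 0, 0]
    - [0, 0, 0.169, 0, 0, 0]

```text
t: 3.7
tcp_pos: [498.2, 346.7, 58.7]
tool_rot: [0.998, -0.057, -0.002, 0.001]
contact_force: [-0.1, 0.3, -0.1]
width: -0.002
grip_force: 0.0
```

```bash
python3 go.py 497.5 327 62 -96.6; python3 - <<'E'
from h import *
a=save('side','side1.png')
cv2.imwrite('pics/v1.png',cv2.resize(a[120:300,220:400,::-1],None,fx=3.3,fy=3.3,interpolation=2))
E
```

```text
t 3.7 tcp [498.2 346.7  58.7] w -0.002 F [-0.1  0.3 -0.1] q6 2.29
shift m [ 0.0016  0.0197 -0.0033] turn [0.16 0.18 0.05]
```

View pics/v1.png

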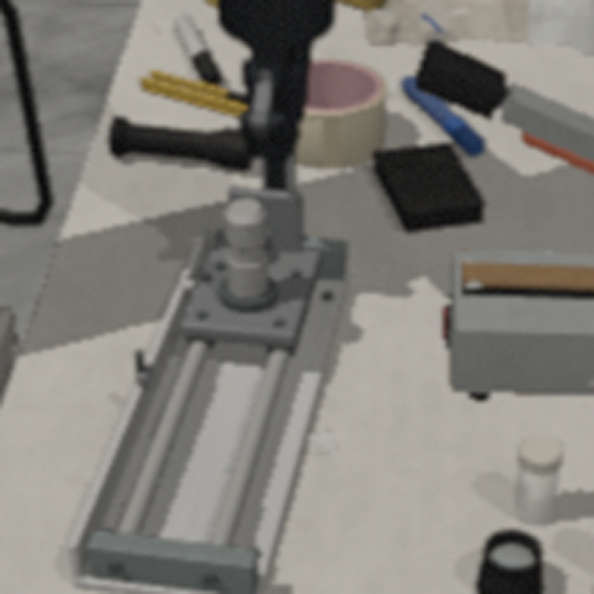

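Request:
servo_tool:
  series:
    - [0, 0.006, -0.002, 0, 0, 0]
    - [0, 0.012, -0.003, 0, 0, 0]
    - [0, 0.018, -0.003, 0, 0, 0]
    - [0, 0.024, -0.003, 0, 0, 0]
    - [0, 0.028, -0.003, 0, 0, 0]

```text
t: 4.17
tcp_pos: [497.6, 319.6, 67.0]
tool_rot: [0.998, -0.057, 0.001, -0.001]
contact_force: [-0.4, 0.6, 0.1]
width: -0.0
grip_force: 0.4
```

Request:
servo_tool:
  series:
    - [0, 0.008, 0, 0, 0, 0]
    - [0, 0.016, 0, 0, 0, 0]
    - [0, 0.024, 0, 0, 0, 0]
    - [0, 0.032, 0, 0, 0, 0]
    - [0, 0.04, 0, 0, 0, 0]

```text
t: 4.58
tcp_pos: [492.0, 279.3, 65.3]
tool_rot: [0.998, -0.057, 0.0, 0.0]
contact_force: [0.7, 1.4, 0.5]
width: 0.0
grip_force: 0.6
```

Request:
servo_tool:
  series:
    - [0, 0.006, 0, 0, 0, 0]
    - [0, 0.011, 0, 0, 0, 0]
    - [0, 0.015, 0, 0, 0, 0]
    - [0, 0.018, 0, 0, 0, 0]
    - [0, 0.02, 0, 0, 0, 0]

```text
t: 5.0
tcp_pos: [489.7, 259.9, 65.2]
tool_rot: [0.998, -0.057, -0.0, 0.0]
contact_force: [-0.0, 1.3, 0.1]
width: 0.001
grip_force: 0.3
```

```bash
python3 - <<'E'
from h import *
s=manip.read_state();print(s['tcp_pos'],s['contact_force'])
b=save('top','top1.png');a=save('side','side2.png')
A=cv2.resize(a[170:310,230:350,::-1],None,fx=4,fy=4,interpolation=2);B=cv2.resize(b[235:310,190:345,::-1],(390,189))
C=np.zeros((560,800,3),np.uint8);C[:,:480]=A
C[:2*75,490:800]=cv2.resize(b[235:310,190:345,::-1],(310,150));cv2.imwrite('pics/v2.png',C)
E
```

```text
[489.72388902 259.92687804  65.18358817] [-0.03591873  1.29382636  0.14854234]
```

View pics/v2.png

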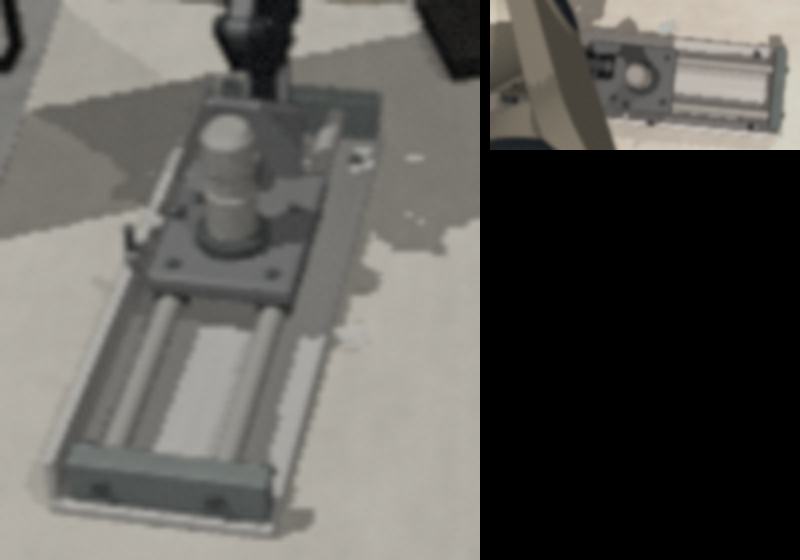

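Request:
servo_tool:
  series:
    - [0, 0.003, 0, 0, 0, 0]
    - [0, 0.006, 0, 0, 0, 0]
    - [0, 0.009, 0, 0, 0, 0]
    - [0, 0.012, 0, 0, 0, 0]
    - [0, 0.014, 0, 0, 0, 0]

```text
t: 5.52
tcp_pos: [488.2, 246.0, 65.3]
tool_rot: [0.998, -0.057, -0.0, 0.0]
contact_force: [0.3, -0.6, -0.5]
width: 0.002
grip_force: 0.3
```

Request:
servo_tool:
  series:
    - [0, 0.001, 0, 0, 0, 0]
    - [0, 0.002, 0, 0, 0, 0]
    - [0, 0.003, 0, 0, 0, 0]
    - [0, 0.004, 0, 0, 0, 0]
    - [0, 0.005, 0, 0, 0, 0]

```text
t: 5.93
tcp_pos: [487.7, 241.4, 65.3]
tool_rot: [0.998, -0.057, -0.0, -0.0]
contact_force: [-0.8, 0.9, -0.2]
width: 0.001
grip_force: 0.3
```

Request:
servo_tool:
  series:
    - [0, 0.001, 0, 0, 0, 0]
    - [0, 0.002, 0, 0, 0, 0]
    - [0, 0.003, 0, 0, 0, 0]

```text
t: 6.18
tcp_pos: [487.6, 239.5, 65.4]
tool_rot: [0.998, -0.058, 0.0, -0.001]
contact_force: [-0.7, 11.0, -3.2]
width: 0.0
grip_force: 5.5
```

Request:
servo_tool:
  series:
    - [0, 0.0005, 0, 0, 0, 0]

```text
t: 6.27
tcp_pos: [487.6, 239.4, 65.4]
tool_rot: [0.998, -0.058, 0.0, -0.001]
contact_force: [-1.8, 11.6, -3.5]
width: -0.002
grip_force: 5.8
```

Request:
servo_tool:
  series:
    - [0, 0.0005, 0, 0, 0, 0]

```text
t: 6.35
tcp_pos: [487.6, 239.3, 65.4]
tool_rot: [0.998, -0.058, 0.0, -0.002]
contact_force: [-0.4, 14.2, -4.6]
width: -0.003
grip_force: 6.8
```

Request:
servo_tool:
  series:
    - [0, 0.0005, 0, 0, 0, 0]

```text
t: 6.43
tcp_pos: [487.6, 239.1, 65.4]
tool_rot: [0.998, -0.058, 0.0, -0.002]
contact_force: [-1.1, 15.7, -4.7]
width: -0.003
grip_force: 7.8
```

Request:
servo_tool:
  series:
    - [0, 0.0, 0, 0, 0, 0]

```text
t: 6.52
tcp_pos: [487.6, 239.1, 65.4]
tool_rot: [0.998, -0.058, 0.001, -0.002]
contact_force: [-1.3, 14.5, -4.0]
width: 0.003
grip_force: 6.9
```

```bash
python3 - <<'E'
from h import *
b=save('top','top2.png');a=save('side','side3.png')
C=np.zeros((600,800,3),np.uint8)
A=tile('side',a[:,:,::-1].copy(),(245,185,325,285),6,[]);C[:600,:480]=A
p=(480,183,-.115)
C[:300,490:790]=tile('top',b[:,:,::-1].copy(),(225,240,285,300),5,[])
C[300:600,490:790]=tile('top',b[:,:,::-1].copy(),(225,240,285,300),5,trackw(p,.1))
cv2.imwrite('pics/v3.png',C)
E
```

```text
(no output)
```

View pics/v3.png

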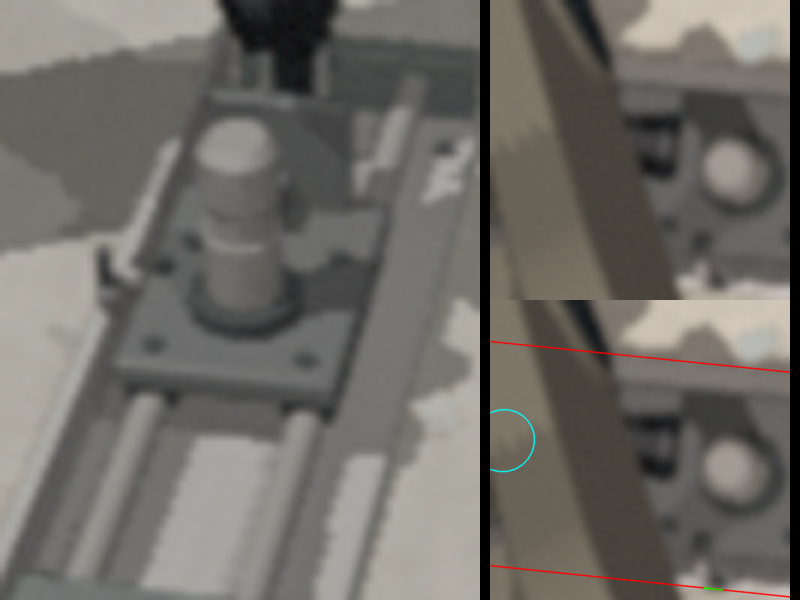

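```bash
python3 - <<'E'
from h import *
s=manip.read_state();print(s['tcp_pos'],s['contact_force'])
p=(480,183,-.115)
for d in (90,94,96,98,100,102,104):
    P=T(*p,[[0,72-d,111.5],[-37,85-d,43]]); print(d,proj('top',P).round(1).tolist(),proj('side',P).round(1).tolist())
P=T(*p,[[-52,-15,34],[-52,-15,56]]);print(proj('top',P).round(1).tolist(),proj('side',P).round(1).tolist())
print('stub tri',tri('top',(274,273.4),'side',(245+237/6,185+133/6)))
E
```

```text
[487.57488351 239.13064212  65.42712256] [-1.79489969 13.88709423 -5.17327463]
90 [[269.9, 271.9], [265.6, 290.0]] [[284.3, 206.4], [269.3, 228.8]]
94 [[271.8, 272.1], [267.4, 290.2]] [[283.8, 207.6], [268.7, 230.0]]
96 [[272.7, 272.2], [268.2, 290.3]] [[283.6, 208.2], [268.5, 230.7]]
98 [[273.7, 272.3], [269.1, 290.4]] [[283.3, 208.8], [268.2, 231.3]]
100 [[274.7, 272.4], [270.0, 290.5]] [[283.1, 209.4], [268.0, 231.9]]
102 [[275.6, 272.5], [270.9, 290.6]] [[282.8, 210.1], [267.7, 232.5]]
104 [[276.6, 272.6], [271.8, 290.6]] [[282.6, 210.7], [267.5, 233.1]]
[[269.7, 297.3], [268.6, 297.2]] [[261.0, 234.6], [260.2, 225.9]]
stub tri [476.993424   156.69418167 115.19906361]
```

Request:
servo_tool:
  series:
    - [0, 0.0005, 0, 0, 0, 0]
    - [0, 0.0005, 0, 0, 0, 0]

```text
t: 6.78
tcp_pos: [487.5, 239.0, 65.4]
tool_rot: [0.998, -0.058, 0.001, -0.002]
contact_force: [-2.6, 16.1, -6.2]
width: -0.004
grip_force: 7.9
```

Request:
servo_tool:
  series:
    - [0, 0.0005, 0, 0, 0, 0]
    - [0, 0.0005, 0, 0, 0, 0]

```text
t: 6.95
tcp_pos: [487.6, 238.8, 65.4]
tool_rot: [0.998, -0.058, 0.001, -0.002]
contact_force: [-1.9, 16.7, -5.7]
width: -0.004
grip_force: 8.9
```

```bash
python3 - <<'E'
from h import *
save('side','side4.png')
s=manip.read_state();print(s['tcp_pos'],s['contact_force'],s['ft_torque'])
p=(480,183,-.115)
def m(f1,f2,box,n):
    a=cv2.imread('pics/'+f1,0);b=cv2.imread('pics/'+f2,0);u0,v0,u1,v1=box
    k=8;A=cv2.resize(a[v0:v1,u0:u1],None,fx=k,fy=k,interpolation=2)
    U0,V0,U1,V1=u0-20,v0-6,u1+24,v1+20
    B=cv2.resize(b[V0:V1,U0:U1],None,fx=k,fy=k,interpolation=2)
    r=cv2.matchTemplate(B,A,cv2.TM_CCOEFF_NORMED);_,c,_,l=cv2.minMaxLoc(r);print(f1,f2,round(c,3),l[0]/k-20,l[1]/k-6)
m('side2.png','side3.png',(278,198,297,235),'side');m('top1.png','top2.png',(257,262,273,283),'top');m('side3.png','side4.png',(274,205,295,240),'side')
for d in(60,70,80,90,100):print(d,proj('top',T(*p,[[0,72-d,90]])).round(2),proj('side',T(*p,[[0,72-d,90]])).round(2))
E
```

```text
[487.57219741 238.84473331  65.44091218] [-1.64984703 18.02073285 -5.75473883] [ 2.92142644  0.28719577 -0.03407049]
side2.png side3.png 0.99 -2.25 6.125
top1.png top2.png 0.993 9.75 1.0
side3.png side4.png 0.996 0.0 0.125
60 [[257.04 271.19]] [[288.23 206.74]]
70 [[261.7  271.67]] [[287.09 209.65]]
80 [[266.36 272.15]] [[285.94 212.61]]
90 [[271.01 272.63]] [[284.76 215.61]]
100 [[275.68 273.11]] [[283.57 218.67]]
```

Request:
servo_tool:
  series:
    - [0, 0.0005, 0, 0, 0, 0]
    - [0, 0.001, 0, 0, 0, 0]

```text
t: 7.17
tcp_pos: [487.6, 238.6, 65.5]
tool_rot: [0.998, -0.058, 0.001, -0.003]
contact_force: [-1.7, 24.8, -7.8]
width: -0.002
grip_force: 12.0
```

Request:
servo_tool:
  series:
    - [0, 0.0005, 0, 0, 0, 0]
    - [0, 0.001, 0, 0, 0, 0]

```text
t: 7.33
tcp_pos: [487.6, 238.3, 65.5]
tool_rot: [0.998, -0.058, 0.001, -0.004]
contact_force: [-2.4, 28.9, -9.1]
width: -0.002
grip_force: 14.2
```

Request:
servo_tool:
  series:
    - [0, -0.004, 0, 0, 0, 0]
    - [0, -0.008, 0, 0, 0, 0]
    - [0, -0.016, 0, 0, 0, 0]
    - [0, -0.03, 0, 0, 0, 0]
    - [0, -0.03, 0, 0, 0, 0]

```text
t: 7.75
tcp_pos: [491.2, 266.0, 65.6]
tool_rot: [0.998, -0.057, 0.001, -0.001]
contact_force: [-0.1, 0.3, -0.1]
width: 0.003
grip_force: 0.0
```

```bash
python3 - <<'E'
from h import *
save('side','side5.png');save('top','top3.png')
s=manip.read_state();print(s['t'],s['tcp_pos'],s['contact_force'])
def m(f1,f2,box):
    a=cv2.imread('pics/'+f1,0);b=cv2.imread('pics/'+f2,0);u0,v0,u1,v1=box
    k=10;A=cv2.resize(a[v0:v1,u0:u1],None,fx=k,fy=k,interpolation=2)
    B=cv2.resize(b[v0-10:v1+10,u0-10:u1+10],None,fx=k,fy=k,interpolation=2)
    r=cv2.matchTemplate(B,A,cv2.TM_CCOEFF_NORMED);_,c,_,l=cv2.minMaxLoc(r);print(f1,f2,round(c,3),l[0]/k-10,l[1]/k-10)
for f in('side3','side4'):m(f+'.png','side5.png',(274,205,295,240))
m('top2.png','top3.png',(265,262,284,283))
for n in('side','top'):
    for q in('pallet','groove'):
        for d in vision.regions_of(q,n)[:1]:
            ys,xs=np.nonzero(d['mask']);print(n,q,d['p'],xs.min(),xs.max(),ys.min(),ys.max())
a=cv2.imread('pics/side5.png');b=cv2.imread('pics/top3.png')
C=np.zeros((600,800,3),np.uint8)
C[:,:400]=tile('side',a,(255,205,305,280),8,[]);C[:400,400:]=tile('top',b,(230,250,290,280),6.6667,[])[:200].repeat(1,0) if 0 else cv2.resize(b[255:305,240:290],(400,400),interpolation=2)
cv2.imwrite('pics/v4.png',C)
E
```

```text
7.85 [490.34057281 264.43313815  65.23956129] [ 0.56078489  0.20641367 -0.8480732 ]
side3.png side5.png 0.99 0.1999999999999993 -0.40000000000000036
side4.png side5.png 0.988 0.1999999999999993 -0.40000000000000036
top2.png top3.png 0.995 -0.6999999999999993 -0.09999999999999964
side pallet 0.72 265 308 199 253
side groove 0.8 265 309 200 254
top groove 0.91 243 292 256 293
```

View pics/v4.png

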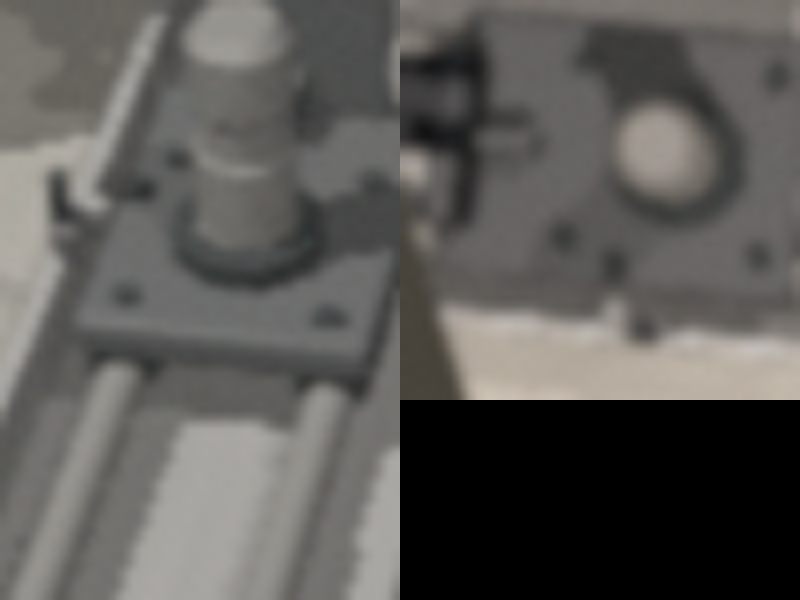

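Request:
servo_tool:
  series:
    - [0, 0.006, 0, 0, 0, 0]
    - [0, 0.012, 0, 0, 0, 0]
    - [0, 0.018, 0, 0, 0, 0]
    - [0, 0.022, 0, 0, 0, 0]
    - [0, 0.026, 0, 0, 0, 0]

```text
t: 8.47
tcp_pos: [487.4, 238.8, 65.4]
tool_rot: [0.998, -0.058, 0.0, -0.002]
contact_force: [-3.7, 26.2, -8.0]
width: -0.003
grip_force: 12.6
```

Request:
servo_tool:
  series:
    - [0, 0.002, 0, 0, 0, 0]

```text
t: 8.55
tcp_pos: [487.5, 238.5, 65.5]
tool_rot: [0.998, -0.059, 0.001, -0.003]
contact_force: [-3.8, 27.7, -9.6]
width: -0.005
grip_force: 13.6
```

Request:
servo_tool:
  series:
    - [0, 0.001, 0, 0, 0, 0]

```text
t: 8.63
tcp_pos: [487.5, 238.3, 65.5]
tool_rot: [0.998, -0.059, 0.001, -0.003]
contact_force: [-4.5, 29.5, -9.1]
width: -0.007
grip_force: 13.8
```

Request:
servo_tool:
  series:
    - [0, 0.001, 0, 0, 0, 0]

```text
t: 8.72
tcp_pos: [487.4, 237.9, 65.5]
tool_rot: [0.998, -0.059, 0.001, -0.004]
contact_force: [-4.7, 20.3, -9.2]
width: 0.001
grip_force: 8.5
```

Request:
servo_tool:
  series:
    - [0, 0.001, 0, 0, 0, 0]

```text
t: 8.8
tcp_pos: [486.8, 234.6, 65.3]
tool_rot: [0.998, -0.057, 0.0, -0.001]
contact_force: [0.3, -0.8, -0.5]
width: 0.002
grip_force: 0.3
```

```bash
python3 - <<'E'
from h import *
save('side','side6.png');save('top','top4.png')
s=manip.read_state();print(s['t'],s['tcp_pos'],s['contact_force'],s['ft_torque'],s['q'])
def m(f1,f2,box):
    a=cv2.imread('pics/'+f1,0);b=cv2.imread('pics/'+f2,0);u0,v0,u1,v1=box
    k=10;A=cv2.resize(a[v0:v1,u0:u1],None,fx=k,fy=k,interpolation=2)
    B=cv2.resize(b[v0-10:v1+10,u0-10:u1+10],None,fx=k,fy=k,interpolation=2)
    r=cv2.matchTemplate(B,A,cv2.TM_CCOEFF_NORMED);_,c,_,l=cv2.minMaxLoc(r);print(f1,f2,round(c,3),l[0]/k-10,l[1]/k-10)
m('side5.png','side6.png',(274,205,295,240))
m('top3.png','top4.png',(265,262,284,283))
# displacement from start
a=cv2.imread('pics/top0.png',0);b=cv2.imread('pics/top3.png',0)
A=cv2.resize(a[258:279,238:254],None,fx=8,fy=8,interpolation=2) 
B=cv2.resize(b[250:300,255:310],None,fx=8,fy=8,interpolation=2)
_,c,_,l=cv2.minMaxLoc(cv2.matchTemplate(B,A,5));print('start->now',c,l[0]/8+255-238,l[1]/8+250-258)
P=T(480,183,-.115,[[0,60,43],[0,-40,43]]);print(proj('top',P))
E
```

```text
8.9 [486.51744171 232.84586182  65.23666462] [-0.17179362  0.13725145  0.42970146] [ 0.02818229  0.06187308 -0.02151215] [ 4.43615329e-01  4.41537804e-01  1.94372567e+00 -3.93868298e-05
  7.56526230e-01  2.12867838e+00]
side5.png side6.png 0.994 -0.6999999999999993 1.8000000000000007
top3.png top4.png 0.993 3.6999999999999993 0.40000000000000036
start->now 0.9765965938568115 39.0 3.625
[[238.7402565  270.46709246]
 [283.0810093  275.04230107]]
```

Request:
servo_tool:
  series:
    - [0, -0.012, 0, 0, 0, 0]
    - [0, -0.025, 0, 0, 0, 0]
    - [0, -0.025, -0.04, 0, 0, 0]
    - [0, -0.025, -0.08, 0, 0, 0]
    - [0, -0.025, -0.12, 0, 0, 0]
  claw: 0.0

```text
t: 9.32
tcp_pos: [489.2, 258.7, 186.2]
tool_rot: [0.998, -0.057, -0.001, 0.0]
contact_force: [1.1, -0.3, -0.3]
width: -0.006
grip_force: 0.0
```

Request:
servo_tool:
  series:
    - [0, 0.005, -0.04, 0, 0, 0]
    - [0, 0.04, -0.06, 0, 0, 4]
    - [0, 0.08, -0.06, 0, 0, 8]
    - [0, 0.12, -0.06, 0, 0, 12]
    - [0, 0.16, -0.06, 0, 0, 12.3]
  claw: 0.0854

```text
t: 9.73
tcp_pos: [471.5, 98.4, 246.3]
tool_rot: [0.986, -0.165, 0.001, -0.0]
contact_force: [0.6, 0.0, -0.1]
width: 0.713
grip_force: 0.0
```

```bash
python3 go.py 500 -182 245 -108.9
```

```text
t 9.73 tcp [471.5  98.4 246.3] w 0.713 F [ 0.6  0.  -0.1] q6 2.11
shift m [0.1184 0.2558 0.0013] turn [-0.05 -0.1  -0.13]
```

Request:
servo_tool:
  series:
    - [0.016, 0.035, 0, 0, 0, 0]
    - [0.032, 0.07, 0, 0, 0, 0]
    - [0.048, 0.105, 0, 0, 0, 0]
    - [0.064, 0.14, 0, 0, 0, 0]
    - [0.08, 0.175, 0, 0, 0, 0]

```text
t: 10.15
tcp_pos: [491.1, -93.9, 245.8]
tool_rot: [0.986, -0.164, 0.001, -0.0]
contact_force: [0.8, 0.4, 0.5]
width: 1.001
grip_force: 0.0
```

Request:
servo_tool:
  series:
    - [0.015, 0.033, 0, 0, 0, 0]
    - [0.03, 0.065, 0, 0, 0, 0]
    - [0.037, 0.081, 0, 0, 0, 0]
    - [0.037, 0.081, 0, 0, 0, 0]
    - [0.037, 0.081, 0, 0, 0, 0]

```text
t: 10.57
tcp_pos: [499.7, -181.4, 245.3]
tool_rot: [0.986, -0.165, -0.0, -0.0]
contact_force: [-0.0, 0.9, 0.0]
width: 1.0
grip_force: 0.0
```

```bash
python3 go.py 500 -182 185 -108.9; python3 - <<'E'
from h import *
a=save('side','side7.png')
b=save('top','top5.png')
def m(f1,f2,box):
    a=cv2.imread('pics/'+f1,0);b=cv2.imread('pics/'+f2,0);u0,v0,u1,v1=box
    k=10;A=cv2.resize(a[v0:v1,u0:u1],None,fx=k,fy=k,interpolation=2)
    B=cv2.resize(b[v0-10:v1+10,u0-10:u1+10],None,fx=k,fy=k,interpolation=2)
    r=cv2.matchTemplate(B,A,cv2.TM_CCOEFF_NORMED);_,c,_,l=cv2.minMaxLoc(r);print(f1,f2,round(c,3),l[0]/k-10,l[1]/k-10)
m('side6.png','side7.png',(273,206,294,241));m('top4.png','top5.png',(268,262,288,283))
C=np.zeros((600,800,3),np.uint8)
sp=(500,-182,-.33);p=(480,183,-.115)
C[:560,:360]=tile('side',a[:,:,::-1].copy(),(230,300,320,440),4,standw(sp))
C[:320,360:800]=tile('side',a[:,:,::-1].copy(),(245,195,300,235),8,trackw(p,100))
C[320:600,360:800]=cv2.resize(tile('top',b[:,:,::-1].copy(),(230,250,310,300),5.5,trackw(p,100)),(440,280))
cv2.imwrite('pics/v5.png',C)
E
```

```text
t 10.57 tcp [ 499.7 -181.4  245.3] w 1.0 F [-0.   0.9  0. ] q6 1.55
shift m [0.0005 0.0004 0.0603] turn [-0.02  0.01 -0.08]
side6.png side7.png 0.237 -8.8 -10.0
top4.png top5.png 0.688 0.9000000000000004 -0.09999999999999964
```

View pics/v5.png

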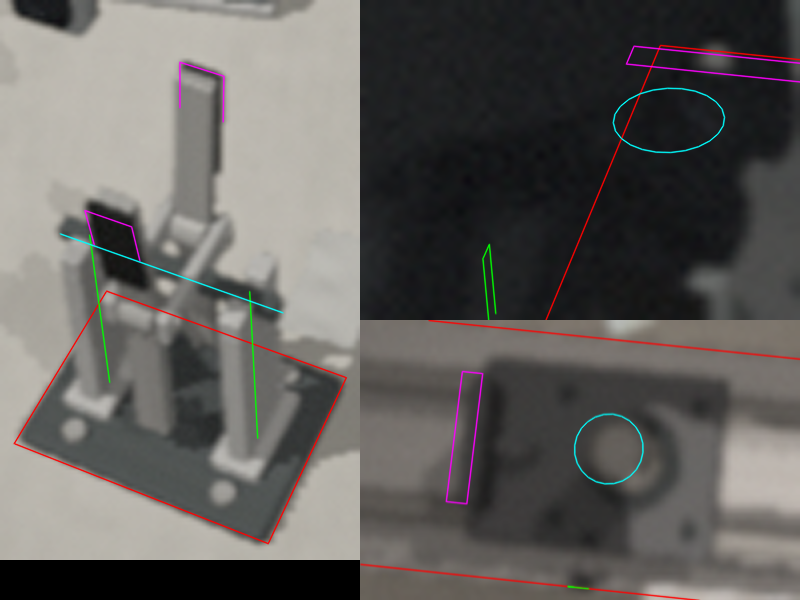

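Request:
servo_tool:
  series:
    - [0.0005, 0, 0.03, 0, 0, 0]
    - [0.0005, 0, 0.06, 0, 0, 0]
    - [0.0005, 0, 0.085, 0, 0, 0]
    - [0.0005, 0, 0.1, 0, 0, 0]
    - [0.0005, 0, 0.11, 0, 0, 0]

```text
t: 11.08
tcp_pos: [498.9, -179.4, 133.5]
tool_rot: [0.987, -0.163, -0.001, -0.0]
contact_force: [-0.0, -0.3, -0.1]
width: 1.0
grip_force: 0.0
```

Request:
servo_tool:
  series:
    - [0, 0, 0.008, 0, 0, 0]
    - [0, 0, 0.016, 0, 0, 0]
    - [0, 0, 0.021, 0, 0, 0]
    - [0, 0, 0.021, 0, 0, 0]

```text
t: 11.42
tcp_pos: [499.6, -181.1, 113.9]
tool_rot: [0.987, -0.164, -0.0, -0.0]
contact_force: [-0.4, 0.7, -0.2]
width: 1.002
grip_force: 0.0
```

Request:
servo_tool:
  series:
    - [0, 0, 0, 0, 0, 0]
    - [0, 0, 0, 0, 0, 0]
    - [0, 0, 0, 0, 0, 0]
  claw: 0.056

```text
t: 11.67
tcp_pos: [500.3, -181.6, 115.1]
tool_rot: [0.986, -0.164, 0.001, 0.0]
contact_force: [-0.5, 0.1, 3.5]
width: 0.658
grip_force: 2.7
```

Request:
servo_tool:
  series:
    - [0, 0, 0, 0, 0, 0]
    - [0, 0, 0, 0, 0, 0]
    - [0, 0, 0, 0, 0, 0]
  claw: 0.05

```text
t: 11.92
tcp_pos: [500.5, -181.3, 115.2]
tool_rot: [0.986, -0.164, 0.001, -0.0]
contact_force: [0.1, 2.8, 5.9]
width: 0.586
grip_force: 4.7
```

Request:
servo_tool:
  series:
    - [0, -0.001, 0, 0, 0, 0]
    - [0, -0.001, 0, 0, 0, 0]
    - [0, -0.001, 0, 0, 0, 0]
    - [0, -0.001, 0, 0, 0, 0]
  claw: 0.045

```text
t: 12.25
tcp_pos: [500.9, -180.7, 115.7]
tool_rot: [0.986, -0.164, 0.001, 0.0]
contact_force: [-1.5, 1.5, 11.8]
width: 0.533
grip_force: 40.8
```

Request:
servo_tool:
  series:
    - [0, 0, 0, 0, 0, 0]
    - [0, 0, 0, 0, 0, 0]
    - [0, 0, 0, 0, 0, 0]
  claw: 0.0

```text
t: 12.5
tcp_pos: [500.9, -180.7, 115.9]
tool_rot: [0.986, -0.164, 0.001, 0.0]
contact_force: [-2.8, 1.8, 14.2]
width: 0.519
grip_force: 59.1
```

```bash
python3 - <<'E'
from h import *
s=manip.read_state();print(s['t'],s['tcp_pos'],s['contact_force'],s['ft_torque'],s['width']*85.4,s['grip_force'],s['tool_rot'])
E
```

```text
12.5 [ 500.85009387 -180.7005521   115.93571098] [-2.83993335  1.8236282  14.23373334] [ 0.28061755  0.54230804 -0.18078027] 44.28864869240806 59.053412675857544 [ 9.86446372e-01 -1.64080737e-01  1.02758068e-03  1.02042090e-04]
```

Request:
servo_tool:
  series:
    - [0, 0, -0.004, 0, 0, 0]
    - [0, 0, -0.008, 0, 0, 0]
    - [0, 0, -0.014, 0, 0, 0]
    - [0, 0, -0.022, 0, 0, 0]
    - [0, 0, -0.03, 0, 0, 0]

```text
t: 12.92
tcp_pos: [499.8, -180.4, 144.9]
tool_rot: [0.986, -0.164, -0.0, -0.0]
contact_force: [0.6, -0.9, -1.4]
width: 0.519
grip_force: 62.3
```

Request:
servo_tool:
  series:
    - [0, 0, -0.02, 0, 0, 0]
    - [0, 0, -0.045, 0, 0, 0]
    - [0, 0, -0.07, 0, 0, 0]
    - [0, 0, -0.085, 0, 0, 0]
    - [0, 0, -0.09, 0, 0, 0]

```text
t: 13.33
tcp_pos: [501.4, -180.9, 237.7]
tool_rot: [0.986, -0.164, 0.002, 0.0]
contact_force: [1.3, -0.4, -1.9]
width: 0.522
grip_force: 62.2
```

```bash
python3 - <<'E'
from h import *
def p2(n,u): return [np.round(atz(n,u,z),1) for z in(111.5,)]
print(p2('top',(277.3,273.6)))
save('side','side8.png');save('top','top6.png')
s=manip.read_state();print(s['t'],s['tcp_pos'],s['contact_force'],s['ft_torque'],s['width']*85.4,s['grip_force'],s['tool_rot'])
for n in('side','top'):
    for q in('groove','push_plate','spreader'):
        for d in vision.regions_of(q,n)[:1]:
            ys,xs=np.nonzero(d['mask']);print(n,q,d['p'],d['uv'],xs.min(),xs.max(),ys.min(),ys.max())
# stub motion vs earlier
def m(f1,f2,box):
    a=cv2.imread('pics/'+f1,0);b=cv2.imread('pics/'+f2,0);u0,v0,u1,v1=box
    k=10;A=cv2.resize(a[v0:v1,u0:u1],None,fx=k,fy=k,interpolation=2)
    B=cv2.resize(b[v0-10:v1+10,u0-10:u1+10],None,fx=k,fy=k,interpolation=2)
    r=cv2.matchTemplate(B,A,cv2.TM_CCOEFF_NORMED);_,c,_,l=cv2.minMaxLoc(r);print(f1,f2,round(c,3),l[0]/k-10,l[1]/k-10)
m('side6.png','side8.png',(273,206,294,241));m('top4.png','top6.png',(268,262,288,283))
E
python3 go.py 481 158 236 -108.9
```

```text
[array([474.3, 149.7, 111.5])]
13.4333 [ 500.49930417 -180.56015936  235.40646048] [-0.14418247  0.5376244  -1.53435648] [-0.03027684 -0.00547578 -0.012212  ] 44.46636178953615 62.226279973983765 [ 9.86485749e-01 -1.63843399e-01  1.08252315e-03  1.91975011e-04]
side groove 0.83 [300.2, 239.7] 285 309 204 257
side push_plate 0.66 [298.0, 237.7] 285 308 204 257
side spreader 0.76 [268.3, 313.7] 236 299 251 359
top groove 0.76 [274.3, 273.8] 248 296 257 293
top push_plate 0.98 [270.6, 274.9] 248 296 256 293
top spreader 0.65 [444.6, 256.9] 427 463 249 274
side6.png side8.png 0.219 -8.8 -7.2
top4.png top6.png 0.687 1.1999999999999993 0.1999999999999993
t 13.73 tcp [ 499.4 -180.2  233.1] w 0.521 F [ 0.6 -0.4 -1.6] q6 1.55
shift m [-0.1268 -0.3141 -0.0026] turn [-0.    0.12  0.04]
```

Request:
servo_tool:
  series:
    - [-0.015, -0.013, -0.003, 0, 0, 0]
    - [-0.04, -0.034, -0.003, 0, 0, 0]
    - [-0.067, -0.056, -0.003, 0, 0, 0]
    - [-0.094, -0.079, -0.003, 0, 0, 0]
    - [-0.12, -0.101, -0.003, 0, 0, 0]

```text
t: 14.15
tcp_pos: [417.7, -44.9, 236.6]
tool_rot: [0.986, -0.164, -0.001, -0.0]
contact_force: [0.3, 1.3, -2.5]
width: 0.518
grip_force: 62.2
```

Request:
servo_tool:
  series:
    - [-0.025, -0.021, 0, 0, 0, 0]
    - [-0.045, -0.038, 0, 0, 0, 0]
    - [-0.059, -0.05, 0, 0, 0, 0]
    - [-0.059, -0.05, 0, 0, 0, 0]
    - [-0.059, -0.05, 0, 0, 0, 0]

```text
t: 14.57
tcp_pos: [379.1, 20.9, 237.1]
tool_rot: [0.987, -0.163, -0.0, 0.0]
contact_force: [0.2, -0.8, -2.3]
width: 0.522
grip_force: 62.2
```

```bash
cat > fit.py <<'E'
from h import *
def msk(n,x,y,parts,sh):
    m=np.zeros((480*4,640*4),np.uint8)
    for r,z0,z1 in parts:
        P=np.vstack([circ(x,y,r,z0),circ(x,y,r,z1)]);h=cv2.convexHull((((proj(n,P)+.5)*4)*16).astype(np.int32).reshape(-1,1,2))
        cv2.fillConvexPoly(m,h,255,cv2.LINE_AA,4)
    return cv2.resize(m,(640,480),interpolation=cv2.INTER_AREA)/255.
def shift_match(n,f,box,xs,ys,parts,sign=1):
    g=cv2.imread('pics/'+f,0).astype(float);u0,v0,u1,v1=box
    best=[]
    for x in xs:
        for y in ys:
            i=msk(n,x,y,parts(0),0);o=msk(n,x,y,parts(3.5),0)*(1-i)
            A=(g*i).sum()/i.sum();B=(g*o).sum()/o.sum();best.append((abs(A-B) if not sign else sign*(A-B),x,y))
    best.sort(reverse=True);return best
E
python3 - <<'E'
from fit import *
b=save('top','top7.png');a=save('side','side9.png')
s=manip.read_state();print(s['t'],s['tcp_pos'],s['contact_force'],s['width'],s['grip_force'])
top=shift_match('top','top7.png',(0,0,0,0),np.arange(466,490,1.),np.arange(140,166,1.),lambda e:[(11.5+e,111.5,111.5)])
print('top',top[:6])
# side: upper stub part only; test lines
side=shift_match('side','side9.png',(0,0,0,0),np.arange(466,490,1.),np.arange(140,170,1.5),lambda e:[(12.5+e,88+0*e,110.5)])
print('side',side[:6])
C=np.zeros((600,800,3),np.uint8)
x,y=top[0][1:]
seg=lambda:[(circ(x,y,13,110),(255,255,0)),(circ(x,y,10.5,82),(0,255,0)),(circ(x,y,13,51),(0,0,255))]
C[:560,:400]=tile('side',a[:,:,::-1].copy(),(265,190,305,246),10,seg());C[:400,400:]=tile('top',b[:,:,::-1].copy(),(255,252,295,292),10,seg())
cv2.imwrite('pics/v6.png',C)
E
```

```text
14.6667 [379.86805484  20.06129117 237.20927776] [-0.12961633  0.78428065 -1.30881553] 0.5179072980206656 62.18831419944763
top [(np.float64(25.697654335283843), np.float64(475.0), np.float64(150.0)), (np.float64(25.628931035920644), np.float64(474.0), np.float64(149.0)), (np.float64(25.51912751851487), np.float64(475.0), np.float64(149.0)), (np.float64(25.481388735698523), np.float64(474.0), np.float64(150.0)), (np.float64(25.270335839534482), np.float64(476.0), np.float64(150.0)), (np.float64(25.20673711754371), np.float64(475.0), np.float64(151.0))]
side [(np.float64(17.537132317142138), np.float64(478.0), np.float64(153.5)), (np.float64(17.481034007775122), np.float64(477.0), np.float64(153.5)), (np.float64(17.348797436661542), np.float64(478.0), np.float64(152.0)), (np.float64(17.207582540839226), np.float64(478.0), np.float64(155.0)), (np.float64(17.163080870871184), np.float64(477.0), np.float64(152.0)), (np.float64(17.14120783657218), np.float64(477.0), np.float64(155.0))]
```

Request:
servo_tool:
  series:
    - [0.008, -0.025, 0, 0, 0, 0]
    - [0.018, -0.058, 0, 0, 0, 0]
    - [0.029, -0.092, 0, 0, 0, 0]
    - [0.039, -0.125, 0, 0, 0, 0]
    - [0.0455, -0.146, 0, 0, 0, 0]

```text
t: 15.08
tcp_pos: [472.4, 145.4, 237.0]
tool_rot: [0.986, -0.164, 0.0, -0.0]
contact_force: [0.2, -0.4, -1.5]
width: 0.519
grip_force: 62.3
```

Request:
servo_tool:
  series:
    - [0.003, -0.01, 0, 0, 0, 0]
    - [0.003, -0.01, 0.01, 0, 0, 0]
    - [0.003, -0.01, 0.02, 0, 0, 0]
    - [0.003, -0.01, 0.028, 0, 0, 0]
    - [0.003, -0.01, 0.028, 0, 0, 0]

```text
t: 15.5
tcp_pos: [473.6, 150.6, 206.8]
tool_rot: [0.986, -0.164, -0.002, 0.001]
contact_force: [0.0, -1.1, -2.0]
width: 0.52
grip_force: 62.2
```

```bash
python3 - <<'E'
from fit import *
b=save('top','top8.png');a=save('side','side10.png')
s=manip.read_state();print(s['t'],s['tcp_pos'],s['contact_force'],s['width'],s['grip_force'],s['tool_rot'])
tx,ty,tz=s['tcp_pos'];yaw=np.radians(-18.9)
def ring(x,y,z,dz=0):
    out=[]
    for sg in(1,-1):
        for r in(11,16):
            th=np.radians(90*sg)+np.radians(np.linspace(-60,60,15))
            out.append((T(x,y,yaw,[[r*np.cos(t),r*np.sin(t)+8.4*sg,z] for t in th]),(255,0,255)))
    return out
segs=ring(tx,ty,tz-91+2.5)+ring(tx,ty,tz-91-2.5)[1::2]+[(circ(477.5,153.5,13,109),(255,255,0)),(T(tx,ty,yaw,[[-42,0,tz-26],[42,0,tz-26]]),(0,255,0))]
C=np.zeros((600,800,3),np.uint8)
A=a[:,:,::-1].copy()
C[:600,:400]=tile('side',A,(255,160,315,250),6.6667,[])[:600,:400]
C[:600,400:]=tile('side',A,(255,160,315,250),6.6667,segs)[:600,:400]
cv2.imwrite('pics/v7.png',C)
E
```

```text
15.6 [474.91979571 151.21799941 208.67422929] [ 0.11209304  0.32477624 -1.66619686] 0.5169607590432863 62.25148558616638 [ 9.86399460e-01 -1.64363674e-01 -7.08972408e-04  4.30956037e-04]
```

View pics/v7.png

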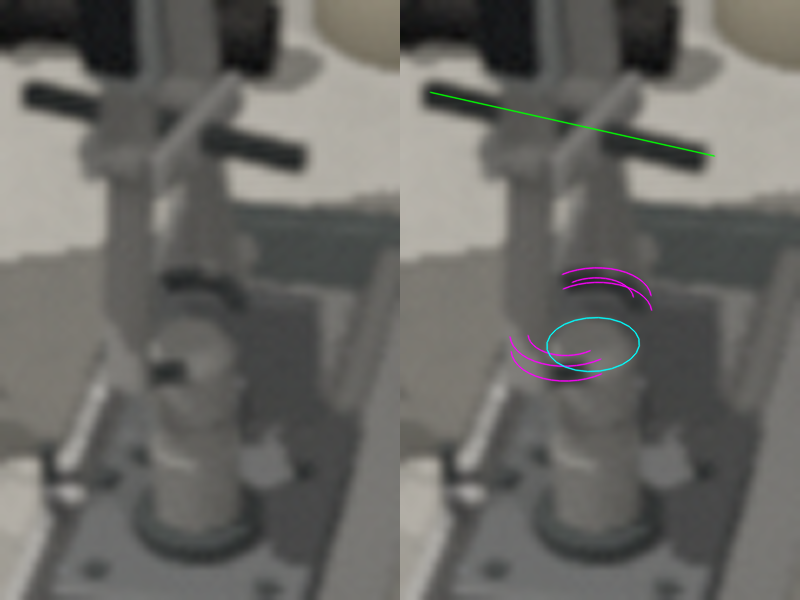

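The hover view shows the crossbar ends at panel columns 22 and 306 and the stub centred on column 194, with the ring centred near 175. So the ring sits about 5 mm to the −x side of the stub and about 3 mm short in y. I'll refine this numerically.

```bash
python3 - <<'E'
from fit import *
g=cv2.imread('pics/side10.png',0).astype(float)
tx,ty,tz=474.92,151.22,208.67;yaw=np.radians(-18.9);n='side'
def hull(Ps):
    m=np.zeros((1920,2560),np.uint8)
    for P in Ps:
        cv2.fillConvexPoly(m,cv2.convexHull((((proj(n,P)+.5)*4)*16).astype(np.int32).reshape(-1,1,2)),255,cv2.LINE_AA,4)
    return cv2.resize(m,(640,480),interpolation=cv2.INTER_AREA)/255.
def bar(x,y,e):
    z=tz-26;out=[]
    for a,b in((-42-e,-24),(20,42+e)):
        out.append(T(x,y,yaw,[[i,j,z+k] for i in(a,b) for j in(-3-e,3+e) for k in(-3-e,3+e)]))
    return out
R=[]
for ox in np.arange(-5,2.1,.5):
    for oy in np.arange(-5,4.1,.5):
        i=hull(bar(tx+ox,ty+oy,0));o=hull(bar(tx+ox,ty+oy,3))*(1-i)
        R.append(((g*o).sum()/o.sum()-(g*i).sum()/i.sum(),ox,oy))
R.sort(reverse=True);print('bar',np.round(R[:5],2))
def arc(x,y,e):
    th=np.radians(90)+np.radians(np.linspace(-55,55,12));out=[]
    for a,b in zip(th[:-1],th[1:]):
        out.append(T(x,y,yaw,[[r*np.cos(t),r*np.sin(t)+8.4,tz-91+k] for t in(a,b) for r in(11-e*.5,16+e) for k in(-2.5-e,2.5+e)]))
    return out
R=[]
for ox in np.arange(-6,3.1,1):
    for oy in np.arange(-5,4.1,1):
        i=hull(arc(tx+ox,ty+oy,0));o=hull(arc(tx+ox,ty+oy,3))*(1-i)
        R.append(((g*o).sum()/o.sum()-(g*i).sum()/i.sum(),ox,oy))
R.sort(reverse=True);print('arc',np.round(R[:5],2))
# stub in this picture, lower body only
P=lambda e:[(12.7+e,54,74)]
s=shift_match('side','side9.png',0,np.arange(473,483,1.),[150,152,154,156],lambda e:[(12.5+e,90,110.5)]);print(np.round(s[:4],1))
s=shift_match('side','side10.png',0,np.arange(473,483,1.),[150,152,154,156],lambda e:[(12.7+e,55,74)]);print(np.round(s[:4],1))
E
```

```text
bar [[81.49 -1.5  -1.5 ]
 [81.39 -2.   -1.5 ]
 [81.36 -1.5  -2.  ]
 [81.27 -1.   -2.  ]
 [81.15 -1.   -1.5 ]]Traceback (most recent call last):
  File "<stdin>", line 28, in <module>
  File "<stdin>", line 7, in hull
  File "h.py", line 12, in proj
    K,r,t=cam(n); return cv2.projectPoints(np.array(P,float).reshape(-1,1,3),r,t,K,None)[0].reshape(-1,2)
          ~~~^^^
  File "h.py", line 4, in cam
    p=vision.camera_params(n); K=np.array([[p['fx'],0,p['cx']],[0,p['fy'],p['cy']],[0,0,1.]])
ValueError: time passes only in moves, steps and waits
```

```bash
sed -i 's/^def cam(n):/import functools\n@functools.lru_cache\ndef cam(n):/' h.py; python3 go.py 479.2 153.7 208.7 -108.9
```

```text
t 15.6 tcp [474.9 151.2 208.7] w 0.517 F [ 0.1  0.3 -1.7] q6 2.21
shift m [ 0.0032 -0.0037 -0.    ] turn [ 0.06  0.07 -0.02]
```

Request:
servo_tool:
  series:
    - [0.0032, -0.0037, 0, 0, 0, 0]
    - [0.0032, -0.0037, 0, 0, 0, 0]
    - [0.0032, -0.0037, 0, 0, 0, 0]
    - [0.0032, -0.0037, 0, 0, 0, 0]

```text
t: 15.93
tcp_pos: [480.2, 154.8, 209.6]
tool_rot: [0.986, -0.164, 0.0, -0.0]
contact_force: [-0.6, -0.7, -2.0]
width: 0.521
grip_force: 62.3
```

```bash
cat > chk.py <<'E'
from fit import *
import sys
def run(f,bf='side9.png'):
    s=manip.read_state();tx,ty,tz=s['tcp_pos'];print(s['t'],np.round([tx,ty,tz],1),np.round(s['contact_force'],1),s['width'])
    save('side',f);g=cv2.imread('pics/'+f,0).astype(float);yaw=np.radians(-18.9);n='side'
    def hull(Ps):
        m=np.zeros((1920,2560),np.uint8)
        for P in Ps: cv2.fillConvexPoly(m,cv2.convexHull((((proj(n,P)+.5)*4)*16).astype(np.int32).reshape(-1,1,2)),255,cv2.LINE_AA,4)
        return cv2.resize(m,(640,480),interpolation=cv2.INTER_AREA)/255.
    def bar(x,y,e):
        z=tz-26
        return [T(x,y,yaw,[[i,j,z+k] for i in(a,b) for j in(-3-e,3+e) for k in(-3-e,3+e)]) for a,b in((-42-e,-24),(20,42+e))]
    def arc(x,y,e):
        th=np.radians(90)+np.radians(np.linspace(-58,58,12))
        return [T(x,y,yaw,[[r*np.cos(t),r*np.sin(t)+8.4,tz-91+k] for t in(a,b) for r in(11-e*.5,16+e) for k in(-2.5-e,2.5+e)]) for a,b in zip(th[:-1],th[1:])]
    for nm,fn in(('bar',bar),('arc',arc)):
        R=[]
        for ox in np.arange(-5,3.1,1):
            for oy in np.arange(-5,4.1,1):
                i=hull(fn(tx+ox,ty+oy,0));o=hull(fn(tx+ox,ty+oy,3))*(1-i)
                R.append(((g*o).sum()/o.sum()-(g*i).sum()/i.sum(),ox,oy))
        R.sort(reverse=True);print(nm,np.round(R[:4],1).tolist())
if __name__=='__main__':
    run(sys.argv[1])
    for f,z in(('side9.png',(90,110.5)),('side9.png',(55,74)),(sys.argv[1],(55,74))):
        s=shift_match('side',f,0,np.arange(472,484,1.),[148,150,152,154,156,158],lambda e:[(12.6+e,*z)]);print(f,z,np.round(s[:4],1).tolist())
E
timeout 300 python3 chk.py side11.png
```

```text
15.9333 [480.2 154.8 209.6] [-0.6 -0.7 -2. ] 0.5207126290752419
bar [[76.5, -1.0, 0.0], [76.2, 0.0, 0.0], [75.7, -1.0, 1.0], [75.3, -2.0, 1.0]]
arc [[19.8, 0.0, 2.0], [19.5, 0.0, 3.0], [19.5, -1.0, 2.0], [19.4, -1.0, 3.0]]Traceback (most recent call last):
  File "chk.py", line 26, in <module>
    s=shift_match('side',f,0,np.arange(472,484,1.),[148,150,152,154,156,158],lambda e:[(12.6+e,*z)]);print(f,z,np.round(s[:4],1).tolist())
  File "fit.py", line 9, in shift_match
    g=cv2.imread('pics/'+f,0).astype(float);u0,v0,u1,v1=box
                                            ^^^^^^^^^^^
TypeError: cannot unpack non-iterable int object
```

Request:
servo_tool:
  series:
    - [-0.0005, 0.001, 0, 0, 0, 0]
    - [-0.0005, 0.001, 0, 0, 0, 0]
    - [-0.0005, 0.001, 0, 0, 0, 0]
    - [-0.0005, 0.001, 0, 0, 0, 0]
    - [-0.0005, 0.001, 0, 0, 0, 0]

```text
t: 16.4
tcp_pos: [479.2, 154.0, 209.3]
tool_rot: [0.986, -0.164, 0.0, -0.0]
contact_force: [1.3, 0.5, -1.7]
width: 0.522
grip_force: 62.3
```

```bash
sed -i 's/;u0,v0,u1,v1=box//' fit.py; timeout 400 python3 chk.py side12.png
```

```text
16.4 [479.2 154.  209.3] [ 1.3  0.5 -1.7] 0.5223335131528224
bar [[79.4, -1.0, 0.0], [79.2, 0.0, 0.0], [78.2, -1.0, 1.0], [78.1, 0.0, -1.0]]
arc [[20.8, -1.0, 2.0], [20.7, -1.0, 1.0], [20.4, 0.0, 1.0], [20.3, 0.0, 2.0]]
side9.png (90, 110.5) [[17.9, 478.0, 152.0], [17.6, 477.0, 152.0], [17.6, 478.0, 154.0], [17.4, 477.0, 154.0]]
side9.png (55, 74) [[23.8, 477.0, 148.0], [23.3, 478.0, 148.0], [22.4, 476.0, 148.0], [22.3, 477.0, 150.0]]
side12.png (55, 74) [[17.0, 476.0, 148.0], [16.6, 477.0, 148.0], [16.3, 475.0, 148.0], [16.0, 476.0, 150.0]]
```

Request:
servo_tool:
  series:
    - [-0.0006, 0.0013, 0, 0, 0, 0]
    - [-0.0006, 0.0013, 0.002, 0, 0, 0]
    - [-0.0006, 0.0013, 0.004, 0, 0, 0]
    - [-0.0006, 0.0013, 0.006, 0, 0, 0]
    - [-0.0006, 0.0013, 0.008, 0, 0, 0]

```text
t: 16.87
tcp_pos: [478.2, 152.9, 201.0]
tool_rot: [0.986, -0.164, -0.0, 0.0]
contact_force: [-0.1, 0.2, -1.9]
width: 0.518
grip_force: 62.3
```

Request:
servo_tool:
  series:
    - [0, 0, 0.001, 0, 0, 0]
    - [0, 0, 0.002, 0, 0, 0]
    - [0, 0, 0.003, 0, 0, 0]
    - [0, 0, 0.004, 0, 0, 0]
    - [0, 0, 0.005, 0, 0, 0]

```text
t: 17.28
tcp_pos: [478.2, 153.0, 196.2]
tool_rot: [0.986, -0.164, 0.0, -0.0]
contact_force: [0.1, 0.7, -1.9]
width: 0.517
grip_force: 62.3
```

Request:
servo_tool:
  series:
    - [0, 0, 0.001, 0, 0, 0]
    - [0, 0, 0.002, 0, 0, 0]
    - [0, 0, 0.003, 0, 0, 0]
    - [0, 0, 0.004, 0, 0, 0]
    - [0, 0, 0.005, 0, 0, 0]

```text
t: 17.7
tcp_pos: [478.2, 152.9, 191.2]
tool_rot: [0.986, -0.164, -0.0, -0.0]
contact_force: [-0.7, 0.2, -1.5]
width: 0.522
grip_force: 62.3
```

Request:
servo_tool:
  series:
    - [0, 0, 0.0015, 0, 0, 0]
    - [0, 0, 0.003, 0, 0, 0]
    - [0, 0, 0.0045, 0, 0, 0]
    - [0, 0, 0.006, 0, 0, 0]
    - [0, 0, 0.0075, 0, 0, 0]

```text
t: 18.12
tcp_pos: [478.2, 152.9, 183.6]
tool_rot: [0.986, -0.164, -0.0, 0.0]
contact_force: [-0.5, 0.1, -1.9]
width: 0.521
grip_force: 62.3
```

Request:
servo_tool:
  series:
    - [0, 0, 0.0015, 0, 0, 0]
    - [0, 0, 0.003, 0, 0, 0]
    - [0, 0, 0.0045, 0, 0, 0]
    - [0, 0, 0.006, 0, 0, 0]
    - [0, 0, 0.0075, 0, 0, 0]

```text
t: 18.53
tcp_pos: [478.2, 152.9, 176.1]
tool_rot: [0.986, -0.164, -0.0, 0.0]
contact_force: [-0.7, 0.3, -2.3]
width: 0.524
grip_force: 62.3
```

Request:
servo_tool:
  series:
    - [0, 0, 0.0015, 0, 0, 0]
    - [0, 0, 0.003, 0, 0, 0]
    - [0, 0, 0.0033, 0, 0, 0]
    - [0, 0, 0.0033, 0, 0, 0]

```text
t: 18.87
tcp_pos: [478.1, 152.9, 172.9]
tool_rot: [0.986, -0.164, -0.0, 0.0]
contact_force: [0.3, 0.2, -2.3]
width: 0.522
grip_force: 62.3
```

```bash
timeout 400 python3 - <<'E'
from chk import *
run('side13.png')
b=save('top','top9.png')
def m(f1,f2,box):
    a=cv2.imread('pics/'+f1,0);b=cv2.imread('pics/'+f2,0);u0,v0,u1,v1=box
    k=10;A=cv2.resize(a[v0:v1,u0:u1],None,fx=k,fy=k,interpolation=2)
    B=cv2.resize(b[v0-8:v1+8,u0-8:u1+8],None,fx=k,fy=k,interpolation=2)
    r=cv2.matchTemplate(B,A,cv2.TM_CCOEFF_NORMED);_,c,_,l=cv2.minMaxLoc(r);print(f1,f2,round(c,3),l[0]/k-8,l[1]/k-8)
for f in('side6.png','side9.png'):m(f,'side13.png',(264,236,305,262))
# bystanders moved?
for box in((365,280,385,306),(375,251,391,280),(340,417,362,444)): m('side0.png','side13.png',box)
s=shift_match('side','side13.png',0,np.arange(472,484,1.),[150,152,154,156],lambda e:[(12.6+e,90,110.5)]);print(np.round(s[:4],1).tolist())
E
```

```text
18.8667 [478.1 152.9 172.9] [ 0.3  0.2 -2.3] 0.5215783357434176
bar [[45.1, 0.0, 0.0], [45.0, -1.0, 0.0], [44.8, -1.0, 1.0], [44.4, -2.0, 1.0]]
arc [[9.6, 3.0, -3.0], [9.6, 3.0, -2.0], [9.4, 2.0, -2.0], [9.4, 2.0, -3.0]]
side6.png side13.png 0.942 -0.5999999999999996 1.8000000000000007
side9.png side13.png 0.661 0.1999999999999993 0.3000000000000007
side0.png side13.png 0.949 0.1999999999999993 0.09999999999999964
side0.png side13.png 0.239 0.8000000000000007 2.0999999999999996
side0.png side13.png 0.485 -0.2999999999999998 -0.09999999999999964
[[10.1, 472.0, 154.0], [9.9, 473.0, 154.0], [9.9, 473.0, 152.0], [9.7, 472.0, 152.0]]
```

```bash
python3 - <<'E'
from h import *
vision.grab_frame('side')
for q in('vial_c','weight_c','loupe_c','handles'):
    print(q,[(round(d['p'],2),np.round(d['uv'])) for d in vision.regions_of(q,'side')[:1]])
s=manip.read_state();print(s['t'],s['tcp_pos'],s['contact_force'],s['ft_torque'])
print(manip.hand_in())
E
```

```text
vial_c [(0.7, array([384., 263.]))]
weight_c [(0.55, array([350., 429.]))]
loupe_c [(0.94, array([376., 294.]))]
handles [(0.59, array([282., 200.]))]
19.2167 [478.23493762 152.93453404 173.02585069] [-0.13155361 -0.40738923 -1.58153546] [-0.01598398  0.01470682  0.01812893]
the job is handed in; nothing more can be done
None
```

I handed the job in at 19.2 s with the spreader held squeezed round the groove; no verdict came back, and the pallet took about 30 N to enter the detent (about 8 N stated), so its seating (about 100 mm) is judged from images only.

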